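Rock a culture plate on its spring tilter, blue corner then yellow

ROBOT

A 6-joint arm with a two-finger parallel gripper is mounted at the origin on the work surface. World frame = base frame: x ahead of the robot, y to its left, z up, the work surface at z = 0. Lengths are in m, angles in rad, forces in N, time in s.
With the tool pointing down it reaches from about 0.375 to 0.9 m from the base axis. Payload 3.1 kg.
Tool frame: the origin (TCP) lies at the very end of the fingers, on their centre line; the grasp point (between the pads) lies 19 mm behind it; z points along the fingers, y is the direction in which the jaws open and shut (so a half turn about z gives the same grasp; the last joint's range is limited). The gripper opens to 87 mm and grips with 3 to 60 N. Pads are 19 mm wide; open, the fingers measure 117 mm over their backs; the gripper's body (75 mm by 190 mm) begins 51 mm behind the grasp point.
Start: joints at [-1.296, 0.527, 1.433, -0, 1.181, -0.178], TCP at [0.274, -0.562, 0.187] pointing down, gripper open.
Joint ranges: [-3.08, 3.08], [-0.75, 2.2], [0.22, 2.44], [-1.43, 4.57], [0, 2.65], [-2.85, 2.85]. Speed limits (rad/s): [2.79, 2.79, 3.14, 3.14, 3.14, 3.14].

INTERFACE

Orientations are given as a unit quaternion [x, y, z, w].
In Python, from rig import robot gives the robot as it stands.
- The arm moves only by the tool arm_command, never from a script. Its argument "targets" is a list of rows, each a list of 5 numbers: the shift along the tool's x, y, z in cm, then the turn about the tool's z in rad, then the finger opening in cm, from 0 to 8.7. In form: [[dx, dy, dz, spin, hand], ...]. A call has 1 to 5 rows; each row is the pose to reach, as a shift and turn from the pose commanded when the call began, along the tool's axes at that moment; what a row does not reach only later rows make up. A row lasts 1/8 s, in which the tool goes at most 62.5 mm and 10.7 degrees, less where a joint would pass 70% of its speed; a pose out of reach is approached as far as the arm can. A call with a gripper value outside its range is refused whole. The fingers move at their own pace and stop on an object; "newtons" is the grip in N (left out, the last holds). Time passes only in rows, so rows that repeat a pose let the fingers close. It gives the time, the measured TCP pose, the force and the opening at its end, in the units of the state.
- robot.get_obs(): the state, without advancing time (a new reading comes with each control period).
- robot.camera(name): name is "side" or "top" or "wrist"; returns (picture, depth): 400x640x3 uint8, red, green, blue; 400x640 float32, m along the optical axis (not along the pixel's ray), 0 where there is no reading.
- robot.camera_model(name): a dict with "mtx" (3x3 intrinsics, pixels), "extrinsics" (4x4, takes a point from world to camera coordinates). Camera axes: x right, y up, looking along -z (the intrinsics and any distortion apply to the point x, -y, -z); pixel columns grow to the right and rows downward; lengths in m; the calibration is good to about 2 mm. The wrist camera is an equidistant fisheye: a pixel r from the principal point sees the ray r / f radians off the axis. A picture is of the moment at which its call begins: read the wrist's pose just before it. camera_model takes no time and is no camera call; for the wrist camera it gives the pose at the moment of the call.
- robot.hand_in(): hands the job in, once; it reports no verdict.
The state is a dict: "time": time; "q": joint angles; "joint_velocities": joint speeds; "joint_torque": joint torques, N m; "position": TCP position; "tool_rot": TCP orientation; "ft_force": force on the tool from outside, world axes, zero at the start; "moment": the same for the moment, N m; "grip_width": finger opening in m.
Only numpy, scipy, OpenCV 4.12 (cv2) and the standard library are available. Lean on these libraries where they do the work, as an engineer would, in place of code of your own. Each camera call takes 0.05 s, during which the arm holds its last target.

TASK

Rock the culture plate both ways on its tilter: with the fingertips press the blue corner pad down until the green pointer beside it is level with the orange mark on its scale, keep it there for a full second without going past the mark, and let it spring back up; then do the same with the yellow corner pad and its own mark. Press one corner at a time, do not touch or dislodge the culture plate, do not shift the orange marks, and leave the bottle, tube rack and jar where they stand; nothing is to be picked up.

Things in the scene. Friction and masses are not known exactly. Their poses are not given: they have to be found in the camera images.
- tilter: Fixed plate tilter: white base 160 (x) x 250 (y) x 12 mm bolted to the bench, origin at the centre of its underside, z up. Its x axis points to the side with the two press pads and the scales, its y axis to the blue side. On it an aluminium tilt plate 150 x 236 x 6 mm (top 56 mm above the bench at rest) stands on a ball pivot at (-60, 0) mm and on two springs under the pads.
- blue_pad (a point): Centre of the top of the round blue press pad (30 mm across, 6 mm thick) on one far corner of the tilt plate; at tilter (55, 100) mm, 62 mm above the bench at rest; moves with the plate. About 3 N starts it moving, about 9 N bottoms it; it springs back when let go. It goes down 0.785 mm for each mm that the blue pointer goes down.
- yellow_pad (a point): Centre of the top of the round yellow press pad, the same on the other far corner, at tilter (55, -100) mm, 62 mm above the bench at rest; same springs and same ratio to the yellow pointer.
- blue_pointer (a point): Tip of the thin green pointer that sticks out sideways from the blue corner of the tilt plate, 55 mm beyond the pad centre, in front of an upright white scale; 53 mm above the bench at rest. The pointer is 3 mm thick; this point is at mid thickness. Pressing the yellow corner lifts it a little.
- yellow_pointer (a point): The same for the yellow corner.
- blue_mark_c (a point): Centre of the orange mark (bar 14 x 18 x 5 mm high) set on the white scale (40 mm wide, top 90 mm above the bench) beside the blue pointer. It stands 9 to 20 mm below the pointer's rest height, a different amount each time, and keeps its place during the job unless it is pushed. Level means same height as the pointer tip.
- yellow_mark_c (a point): The same for the yellow pointer; its height is independent of the other.
- tilt_left (a joint): Tilt that lowers the blue corner (rad): 0 at rest, 0.145 at the stop; the blue pad sinks 151 mm x this angle, the pointer 192 mm x this angle.
- tilt_right (a joint): The same tilt for the yellow corner.
- tray (a point): Centre of the shallow tray on top of the tilt plate where the culture plate sits, z axis square to the plate; its rim is 5 mm high.
- culture_plate: Loose clear multi-well culture plate with a flat top, 86 (x) x 128 (y) x 14 mm, lying in the tray (origin at the centre of its underside); its edge comes within 36 mm of each pad centre. Not to be touched.
- bottle: Bystander: glass bottle with orange cap, 62 mm across, 130 mm tall, origin at the centre of its underside, standing on the bench beyond the blue side of the tilter.
- tube_rack: Bystander: blue tube rack 85 x 120 x 60 mm, origin at the centre of its underside, on the bench beyond the yellow side of the tilter.
- jar: Bystander: small amber jar with white cap, 48 mm across, 50 mm tall, origin at the centre of its underside, on the bench beyond the pad side of the tilter.

How it is judged:
On the way, in this order (a step that is already met when the one before it is completed fails the run):
1. the blue pad is pressed and its pointer stays level with its mark (within 3.5 mm), the yellow corner up (z of blue_pointer in the frame of blue_mark_c between -0.0035 and 0.0035 m and value of joint tilt_right below 0.02 rad and contact force between the fingers and tilter above 0.5 N), for 0.8 s.
2. the blue corner is let go and both corners are back up (value of joint each of tilt_left, tilt_right below 0.012 rad and contact force between each of the arm, the fingers and tilter below 0.1 N), for 0.2 s.
3. the yellow pad is pressed and its pointer stays level with its mark (within 3.5 mm), the blue corner up (z of yellow_pointer in the frame of yellow_mark_c between -0.0035 and 0.0035 m and value of joint tilt_left below 0.02 rad and contact force between the fingers and tilter above 0.5 N), for 0.8 s.
4. the yellow corner is let go and both corners are back up (all of step 2), for 0.2 s.
At the end, for the whole second after the job is handed in: Both corners of the tilt plate are back up at rest (each tilt under 0.012 rad), the culture plate lies still in its tray (within 6 mm of its centre, not lifted), and bottle, tube rack and jar stand within 15 mm of where they were (value of joint each of tilt_left, tilt_right below 0.012 rad and horizontal distance between culture_plate and tray below 0.006 m and z of culture_plate in the frame of tray below 0.004 m and linear speed of culture_plate below 0.02 m/s and not (distance of any of bottle, tube_rack, jar from where it was at the start of the episode above 0.015 m or angle between any of bottle, tube_rack, jar's own z axis and vertical above 0.25 rad)); the robot touches nothing.
It fails at once if a pointer is pressed more than 6 mm past its mark (z of blue_pointer in the frame of blue_mark_c below -0.006 m or z of yellow_pointer in the frame of yellow_mark_c below -0.006 m).
It fails at once if both corners are pressed down together (value of joint each of tilt_left, tilt_right above 0.03 rad).
It fails at once if the robot touches the culture plate, or it is lifted or dislodged from the tray (contact force between any of the fingers, the arm and culture_plate above 0.5 N or distance between culture_plate and tray above 0.008 m).
It fails at once if an orange mark is shifted by more than 2 mm (distance of any of blue_mark_c, yellow_mark_c from where it was at the start of the episode above 0.002 m).
It fails at once if the bottle, tube rack or jar is moved by more than 15 mm, lifted or tipped (distance of any of bottle, tube_rack, jar from where it was at the start of the episode above 0.015 m or angle between any of bottle, tube_rack, jar's own z axis and vertical above 0.25 rad).
It also fails if it takes over 51 s, if anything falls off the work surface, if the arm or the gripper's body presses on something with over 40 N, if the wrist force passes 120 N, or if a joint passes its speed limit or range.

## Working session

There is one attempt and no reset: what is moved stays moved. The work goes in short steps, Python scripts to look and compute and a tool call to move; the robot and the scene stay as the last step left them, time stands still between calls to the robot, and variables do not carry over. Pictures are saved under pics/ and viewed, and the job is handed in when it is done.

Besides the shell and the picture viewer there is one more tool, called after ">>>" by a JSON object that holds its "fn" and its "kwargs". arm_command: Moves the arm, as the interface text tells. Its arguments: {"type":"object","properties":{"targets":{"type":"array","items":{"type":"array","items":{"type":"number"}}},"newtons":{"type":"number"}},"required":["targets"]}

```bash
mkdir -p pics; ls
python3 - <<'E'
from rig import robot
import cv2,numpy as np
o=robot.get_obs();print(o)
for n in ["side","top","wrist"]:
    m=robot.camera_model(n);print(n,m)
    p,d=robot.camera(n)
    cv2.imwrite(f"pics/{n}0.png",p[:,:,::-1]);np.savez(f"{n}0.npz",p=p,d=d,mtx=m["mtx"],ext=m["extrinsics"])
E
```

```text
pics
{'time': 0.0, 'q': array([-1.29551746e+00,  5.28441000e-01,  1.43392381e+00, -3.14669963e-05,
        1.18138505e+00, -1.78509180e-01]), 'joint_velocities': array([-7.90608967e-04,  5.69561524e-04,  1.32595493e-03, -6.49125590e-05,
       -2.49794731e-03,  1.07040810e-04]), 'joint_torque': array([ 2.26425043e-03, -4.40028620e+01, -1.76595747e+01,  6.33434532e-02,
        5.82139764e-02, -1.99040282e-04]), 'position': array([ 0.27376944, -0.56093897,  0.18578034]), 'tool_rot': array([ 9.74367876e-01,  2.24957948e-01, -6.66997078e-05, -1.07663569e-03]), 'ft_force': array([-0.5650905 , -0.23421948, -0.24248712]), 'moment': array([ 0.02991684,  0.02066099, -0.04120868]), 'grip_width': 0.08758996850162694}
side {'mtx': array([[451.94410275,   0.        , 313.05612658],
       [  0.        , 451.94410275, 190.88557347],
       [  0.        ,   0.        ,   1.        ]]), 'extrinsics': array([[-0.86260194, -0.50551957, -0.0191797 ,  0.5486998 ],
       [ 0.32866699, -0.58884203,  0.73840576, -0.21306693],
       [-0.38457238,  0.63064651,  0.67408387, -1.02837058],
       [ 0.        
[... 199 characters left out ...]
       ]]), 'extrinsics': array([[-0.10764281, -0.994184  , -0.00334806,  0.11351455],
       [ 0.97259184, -0.10600191,  0.20695097, -0.58173078],
       [-0.20610224,  0.01902049,  0.97834559, -0.85971888],
       [ 0.        ,  0.        ,  0.        ,  1.        ]])}
wrist {'mtx': array([[309.70691629,   0.        , 316.29032379],
       [  0.        , 309.70691629, 199.76633053],
       [  0.        ,   0.        ,   1.        ]]), 'extrinsics': array([[ 0.43906278, -0.89845284, -0.00252274, -0.62368975],
       [ 0.85634358,  0.41933078, -0.30139239,  0.03677619],
       [ 0.27184471,  0.13016985,  0.95349686, -0.39338947],
       [ 0.        ,  0.        ,  0.        ,  1.        ]])}
```

View pics/side0.png

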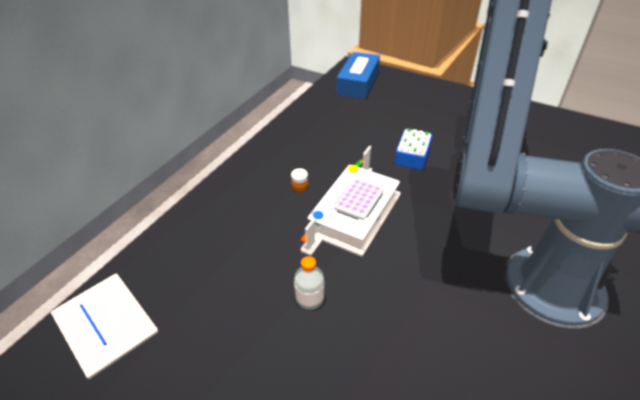

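View pics/top0.png

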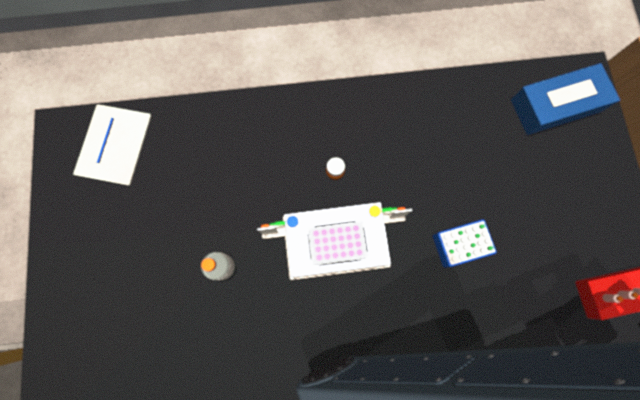

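View pics/wrist0.png

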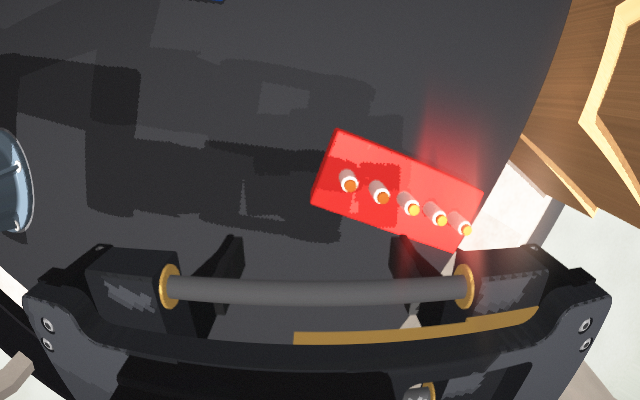

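The side and top views show the tilter, with the blue pad at (293,221) and the yellow pad at (375,211) in the top view. The scales and pointers stick out at the sides. Next I measure the pads from both views.

```bash
cat > h.py <<'E'
import numpy as np,cv2
from rig import robot
def shot(n,name=None):
    m=robot.camera_model(n);p,d=robot.camera(n)
    if name: cv2.imwrite(f"pics/{name}.png",p[:,:,::-1]);np.savez(f"{name}.npz",p=p,d=d,mtx=m["mtx"],ext=m["extrinsics"])
    return p,d,m["mtx"],m["extrinsics"]
def load(name):
    z=np.load(f"{name}.npz");return z["p"],z["d"],z["mtx"],z["ext"]
def ray(uv,K,E,fish=False):
    x=(uv[0]-K[0,2])/K[0,0];y=(uv[1]-K[1,2])/K[1,1]
    if fish:
        r=np.hypot(x,y);v=np.array([np.sin(r)*x/r,np.sin(r)*y/r,np.cos(r)]) if r>1e-9 else np.array([0,0,1.])
    else: v=np.array([x,y,1.])
    c=np.array([v[0],-v[1],-v[2]]);R=E[:3,:3];o=-R.T@E[:3,3]
    d=R.T@c;return o,d/np.linalg.norm(d)
def proj(P,K,E,fish=False):
    c=E[:3,:3]@np.asarray(P)+E[:3,3];v=np.array([c[0],-c[1],-c[2]])
    if fish:
        s=np.hypot(v[0],v[1]);th=np.arctan2(s,v[2]);xy=v[:2]/s*th
    else: xy=v[:2]/v[2]
    return xy*K[0,0]+K[:2,2]
def onz(r,z): return r[0]+r[1]*(z-r[0][2])/r[1][2]
def tri(rs):
    A=sum(np.eye(3)-np.outer(d,d) for o,d in rs);b=sum((np.eye(3)-np.outer(d,d))@o for o,d in rs)
    P=np.linalg.solve(A,b);return P,[np.linalg.norm((np.eye(3)-np.outer(d,d))@(P-o))*1000 for o,d in rs]
H={"blue":(100,125,120,120),"yellow":(24,34,150,150),"green":(45,75,120,80),"orange":(3,16,150,150)}
def blobs(p,c,mn=6,roi=None):
    h=cv2.cvtColor(p,cv2.COLOR_RGB2HSV);a=H[c]
    m=cv2.inRange(h,(a[0],a[2],a[3]),(a[1],255,255))
    if roi: k=np.zeros_like(m);k[roi[1]:roi[3],roi[0]:roi[2]]=1;m*=k
    n,l,s,ce=cv2.connectedComponentsWithStats(m)
    return sorted([(int(s[i,4]),ce[i].round(1).tolist(),s[i,:4].tolist()) for i in range(1,n) if s[i,4]>=mn],reverse=True)
E
python3 - <<'E'
from h import *
for n,roi in [("top0",(250,190,420,280)),("side0",(280,140,410,255))]:
    p,d,K,E=load(n)
    for c in H: print(n,c,blobs(p,c,4,roi)[:4])
    x0,y0,x1,y1=roi
    cv2.imwrite(f"pics/{n}c.png",cv2.resize(p[y0:y1,x0:x1,::-1],None,fx=4.5,fy=4.5,interpolation=cv2.INTER_CUBIC))
E
```

```text
top0 blue [(81, [292.2, 221.2], [288, 217, 10, 10])]
top0 yellow [(72, [374.3, 210.7], [370, 206, 10, 10])]
top0 green [(47, [388.4, 208.4], [383, 207, 14, 5]), (47, [277.4, 222.8], [270, 221, 15, 4])]
top0 orange [(19, [264.4, 224.9], [261, 224, 8, 3]), (14, [401.1, 207.6], [398, 207, 7, 3])]
side0 blue [(195, [402.2, 158.5], [395, 149, 15, 18]), (54, [317.8, 214.5], [313, 211, 10, 8])]
side0 yellow [(51, [352.8, 168.0], [349, 164, 9, 8])]
side0 green [(23, [358.1, 162.6], [356, 159, 5, 7])]
side0 orange [(57, [299.1, 184.7], [292, 182, 15, 6]), (28, [303.1, 238.1], [301, 235, 5, 7])]
```

Run:
```python
from h import *
_,_,Kt,Et=load("top0");_,_,Ks,Es=load("side0")
pts={}
for n,a,b in [("blue",(292.2,221.2),(317.8,214.5)),("yellow",(374.3,210.7),(352.8,168.0))]:
    P,e=tri([ray(a,Kt,Et),ray(b,Ks,Es)]);print(n,P.round(4),np.round(e,1),onz(ray(a,Kt,Et),.062).round(4),onz(ray(b,Ks,Es),.062).round(4))
    pts[n]=(onz(ray(a,Kt,Et),.062)+onz(ray(b,Ks,Es),.062))/2
v=pts["blue"]-pts["yellow"];print(np.linalg.norm(v),np.degrees(np.arctan2(v[1],v[0])))
print(Et[:3,:3].T@-Et[:3,3],Es[:3,:3].T@-Es[:3,3])
```

```text
blue [0.5515 0.1194 0.0587] [0.3 0.3] [0.5513 0.1193 0.062 ] [0.5495 0.1221 0.062 ]
yellow [ 0.5547 -0.0799  0.0637] [0.5 0.5] [ 0.5554 -0.08    0.062 ] [ 0.5551 -0.0819  0.062 ]
0.2017110589032015 91.37227244354806
[0.40081564 0.06754205 0.96187197] [0.14785466 0.80045404 0.86106177]
```

View pics/side0c.png

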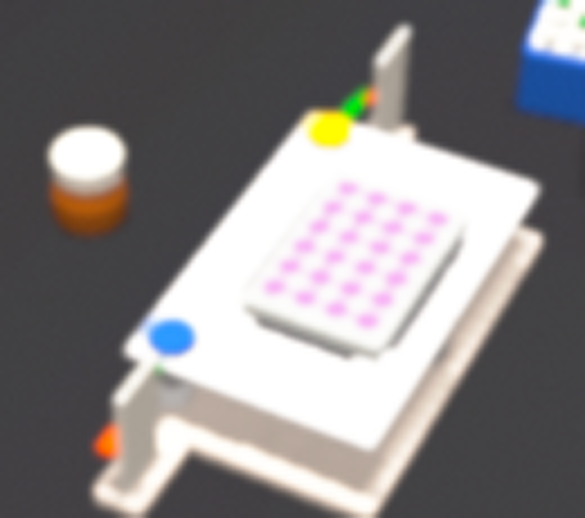

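View pics/top0c.png

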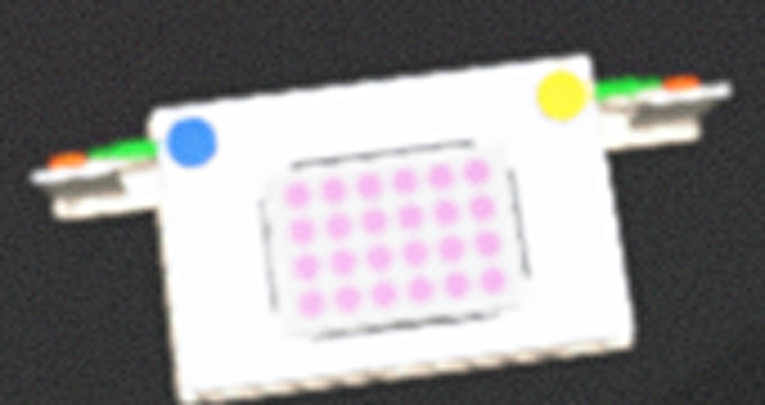

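Run:
```python
from h import *
from scipy.spatial.transform import Rotation as R
o=robot.get_obs();T=R.from_quat(o["tool_rot"]).as_matrix()
m=robot.camera_model("wrist");E=m["extrinsics"]
c=-E[:3,:3].T@E[:3,3]
print("tool axes\n",T.round(3),"cam in tool",(T.T@(c-o["position"])).round(4),"optical axis in tool",(T.T@(-E[2,:3])).round(3),"img right",(T.T@E[0,:3]).round(3))
_,_,Kt,Et=load("top0")
print("bottle base",onz(ray((225,270),Kt,Et),0.03),"cap",onz(ray((208,265),Kt,Et),.13),"jar",onz(ray((336,168),Kt,Et),.05),"rack",onz(ray((466,242),Kt,Et),.06))
```

```text
tool axes
 [[ 0.899  0.438 -0.   ]
 [ 0.438 -0.899  0.002]
 [ 0.    -0.002 -1.   ]] cam in tool [ 8.390e-02 -1.000e-04 -1.987e-01] optical axis in tool [-0.302 -0.     0.953] img right [0.001 1.    0.001]
bottle base [0.455249   0.29407899 0.03      ] cap [0.46405541 0.30583526 0.13      ] jar [ 0.67565653 -0.00163127  0.05      ] rack [ 0.45725296 -0.28629038  0.06      ]
```

>>> {"fn": "arm_command", "kwargs": {"targets": [[6.2,-1.2,0,-0.18,0],[12.3,-2.4,0,-0.36,0],[18.4,-3.5,0,-0.54,0],[24.5,-4.7,0,-0.72,0],[30.5,-5.8,0,-0.9,0]]}}

```text
time: 0.78
position: [0.524, -0.3744, 0.1865]
tool_rot: [0.778, 0.629, -0.0, -0.0]
ft_force: [0.3, 0.2, 0.2]
grip_width: 0.0447
```

>>> {"fn": "arm_command", "kwargs": {"targets": [[4.5,4,2,-0.12,0],[9,8,4,-0.235,0],[14,12.5,7,-0.235,0],[19.4,16.9,11,-0.235,0],[19.4,16.9,14.6,-0.235,0]]}}

```text
time: 1.4
position: [0.7336, -0.2208, 0.0414]
tool_rot: [0.7, 0.714, 0.001, 0.003]
ft_force: [0.2, 0.2, 0.6]
grip_width: 0.0017
```

Run:
```python
from h import *
shot("wrist","wy1")
```

```text
(no output)
```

View pics/wy1.png

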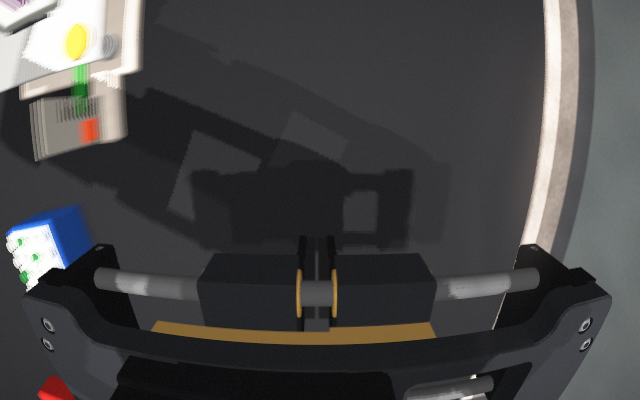

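The wrist view shows the yellow pad at (76,42), the green pointer at (82,85) and the orange mark at (89,130), all blurred by motion. I'll retake it once the arm has settled.

Run:
```python
from h import *
robot.camera("wrist");robot.camera("wrist")
p,d,K,E=shot("wrist","wy2")
for c in ("green","orange","yellow"): print(c,blobs(p,c,6,(0,0,200,190)))
cv2.imwrite("pics/wy2c.png",cv2.resize(p[0:180,0:180,::-1],None,fx=3.3,fy=3.3,interpolation=cv2.INTER_CUBIC))
```

```text
green [(431, [78.7, 90.1], [74, 67, 10, 52])]
orange [(349, [88.7, 134.7], [81, 123, 17, 24])]
yellow []
```

View pics/wy2c.png

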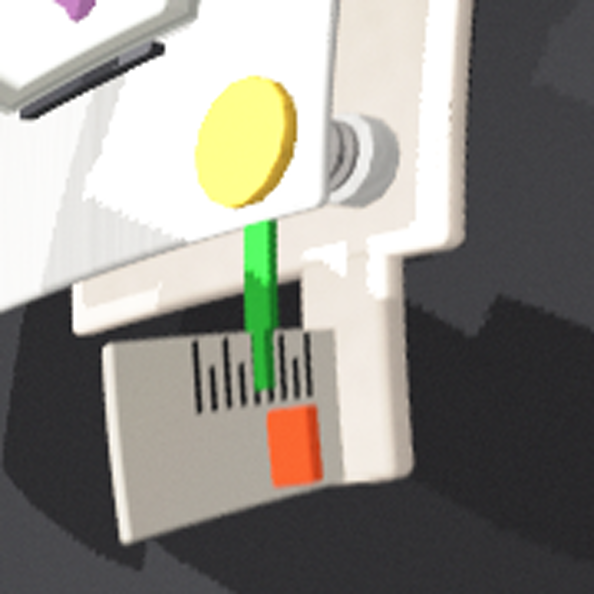

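The settled view is sharp. The pointer tip is at about (79,118), and the mark shows a top face at about (86,135) and a front face at about (95,135). I'll get 3D points of both from depth and rays.

```bash
cat >> h.py <<'E'
def cloud(p,d,K,E,c,roi):
    h=cv2.cvtColor(p,cv2.COLOR_RGB2HSV);a=H[c];m=cv2.inRange(h,(a[0],a[2],a[3]),(a[1],255,255))
    x0,y0,x1,y1=roi;out=[]
    for v in range(y0,y1):
        for u in range(x0,x1):
            if m[v,u] and d[v,u]>0:
                o,r=ray((u,v),K,E,True);cz=-(E[2,:3]@r);out.append(np.r_[u,v,o+r*d[v,u]/cz])
    return np.array(out)
E
python3 - <<'E'
from h import *
p,d,K,E=load("wy2")
H["yellow"]=(24,34,80,150)
H["green"]=(45,75,120,60)
print(blobs(p,"yellow",20,(0,0,200,180)))
for c in ("green","orange","yellow"):
    P=cloud(p,d,K,E,c,(0,0,140,170));X=P[:,2:]
    print(c,len(P),"min",X.min(0).round(4),"max",X.max(0).round(4),"med",np.median(X,0).round(4))
    print(" z hist",np.histogram(X[:,2],bins=np.arange(.02,.075,.0025)))
    if c!="yellow":
        for v in range(int(P[:,1].min()),int(P[:,1].max())+1,3):
            q=P[P[:,1]==v]; print(v,[(int(a[0]),*(a[2:]*1000).round(1)) for a in q[::3]])
E
```

```text
[(801, [72.4, 42.1], [59, 23, 28, 40])]
green 433 min [ 0.4961 -0.1351 -0.0007] max [ 0.5605 -0.0981  0.0572] med [ 0.556  -0.1141  0.055 ]
 z hist (array([  0,   0,   0,   0,   0,   0,   0,   0,   2,   3,   6,   0,  11,
       195, 208,   0,   0,   0,   0,   0,   0]), array([0.02  , 0.0225, 0.025 , 0.0275, 0.03  , 0.0325, 0.035 , 0.0375,
       0.04  , 0.0425, 0.045 , 0.0475, 0.05  , 0.0525, 0.055 , 0.0575,
       0.06  , 0.0625, 0.065 , 0.0675, 0.07  , 0.0725]))
67 [(79, np.float64(557.5), np.float64(-98.3), np.float64(56.2)), (82, np.float64(557.2), np.float64(-98.1), np.float64(52.5))]
70 [(74, np.float64(549.9), np.float64(-99.2), np.float64(54.0)), (77, np.float64(553.6), np.float64(-99.8), np.float64(54.4)), (80, np.float64(557.3), np.float64(-100.5), np.float64(54.8))]
73 [(74, np.float64(550.4), np.float64(-101.5), np.float64(54.5)), (77, np.float64(554.4), np.float64(-102.2), np.float64(55.2)), (80, np.float64(557.9), np.float64(-102.8), np.float64(55.5)), (83, np.float64(557.6), np.float64(-102.6), np.float64(51.7))]
76 [(74, np.float64(551.7), np.float64(-104.0), np.float
[... 5564 characters left out ...]
np.float64(43.9)), (88, np.float64(551.4), np.float64(-156.0), np.float64(42.6)), (91, np.float64(554.5), np.float64(-156.3), np.float64(42.3)), (94, np.float64(558.3), np.float64(-156.4), np.float64(42.8)), (97, np.float64(543.7), np.float64(-158.7), np.float64(22.2))]
yellow 797 min [ 0.5389 -0.0942  0.0568] max [ 0.5694 -0.0657  0.0648] med [ 0.5555 -0.0802  0.0627]
 z hist (array([  0,   0,   0,   0,   0,   0,   0,   0,   0,   0,   0,   0,   0,
         0,   1,   0, 344, 452,   0,   0,   0]), array([0.02  , 0.0225, 0.025 , 0.0275, 0.03  , 0.0325, 0.035 , 0.0375,
       0.04  , 0.0425, 0.045 , 0.0475, 0.05  , 0.0525, 0.055 , 0.0575,
       0.06  , 0.0625, 0.065 , 0.0675, 0.07  , 0.0725]))
```

Yellow side: the pointer top is at z≈55.2, so its mid is about 53.7 (nominal 53). The mark top is at 43.1, so its centre is about 40.6, and the drop needed is about 13 mm. I take a second wrist place for yellow, higher up, before moving to blue.

>>> {"fn": "arm_command", "kwargs": {"targets": [[0,0,-3,0,0],[2,0,-6,0,0],[4,0,-6,0,0],[4,0,-6,0,0],[4,0,-6,0,0]]}}

```text
time: 2.22
position: [0.7279, -0.1834, 0.1003]
tool_rot: [0.701, 0.713, -0.001, -0.0]
ft_force: [0.0, 0.3, 0.6]
grip_width: 0.0007
```

```bash
cat > two.py <<'E'
from h import *
import sys
H["yellow"]=(24,34,80,150);H["green"]=(45,75,120,60);H["blue"]=(100,125,80,120)
def look(name,side,roi):
    p,d,K,E=shot("wrist",name) if len(sys.argv)<3 else load(name)
    pad="yellow" if side=="y" else "blue"
    r={}
    for c in ("green","orange",pad):
        P=cloud(p,d,K,E,c,roi);X=P[:,2:]
        if c=="green": X=X[(X[:,2]>.047)&(X[:,2]<.062)]; 
        if c=="orange": X=X[(X[:,2]>.02)]
        print(name,c,len(X),"med",np.median(X,0).round(4),"p5",np.percentile(X,5,axis=0).round(4),"p75 z",np.percentile(X[:,2],[60,75,90]).round(4))
        print("   blob",blobs(p,c,20,roi)[:2])
E
python3 - <<'E'
from two import *
robot.camera("wrist")
look("wy3","y",(0,0,250,230))
E
```

```text
wy3 green 281 med [ 0.5559 -0.1136  0.0549] p5 [ 0.5515 -0.132   0.0532] p75 z [0.0551 0.0554 0.0559]
   blob [(288, [124.8, 129.4], [120, 111, 10, 42])]
wy3 orange 216 med [ 0.552  -0.148   0.0431] p5 [ 0.5453 -0.156   0.0413] p75 z [0.0432 0.0436 0.044 ]
   blob [(219, [131.9, 163.9], [126, 155, 13, 19])]
wy3 yellow 480 med [ 0.5571 -0.0767  0.0626] p5 [ 0.5438 -0.0865  0.0614] p75 z [0.0628 0.0631 0.0636]
   blob [(483, [119.0, 88.3], [106, 75, 25, 28])]
```

View pics/wy3.png

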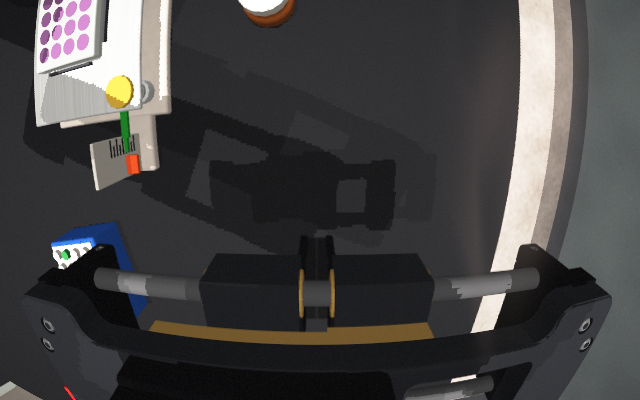

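The second view gives the same heights: pointer top 54.9–55.2 and mark top 43.1. Next is the blue side.

>>> {"fn": "arm_command", "kwargs": {"targets": [[6,0.5,0,0,0],[12,1,0,0,0],[18,1.5,0,0,0],[23,1.5,2,0,0],[27,1.5,6,0,0]]}}

```text
time: 2.95
position: [0.7409, 0.0891, 0.0417]
tool_rot: [0.701, 0.714, 0.002, 0.002]
ft_force: [0.8, 0.0, -0.2]
grip_width: 0.0004
```

Run:
```python
from two import *
a=load("wy2");b=load("wy3")
for n,u,v in [("pad",(72.4,42.1),(119,88.3)),("mark blob",(88.7,134.7),(131.9,163.9)),("pointer blob",(78.7,90.1),(124.8,129.4))]:
    print(n,*tri([ray(u,a[2],a[3],True),ray(v,b[2],b[3],True)]))
for i in range(4): robot.camera("wrist")
look("wb1","b",(0,0,250,230))
p=load("wb1")[0]
cv2.imwrite("pics/wb1c.png",cv2.resize(p[0:230,0:230,::-1],None,fx=2.5,fy=2.5))
```

```text
pad [ 0.55077917 -0.07723804  0.0564666 ] [np.float64(1.4189391400826978), np.float64(1.4189391400826725)]
mark blob [ 0.54813711 -0.14925685  0.0370253 ] [np.float64(0.06573128084752017), np.float64(0.06573128084746875)]
pointer blob [ 0.55304456 -0.11439116  0.05156191] [np.float64(0.3041486083508324), np.float64(0.30414860835077234)]
wb1 green 367 med [0.5515 0.1548 0.055 ] p5 [0.5472 0.1401 0.0527] p75 z [0.0552 0.0555 0.0559]
   blob [(373, [69.5, 142.0], [64, 116, 13, 49])]
wb1 orange 242 med [0.5484 0.1899 0.0446] p5 [0.5397 0.181  0.0411] p75 z [0.0448 0.0452 0.0459]
   blob [(242, [72.4, 97.3], [65, 86, 15, 25])]
wb1 blue 822 med [0.5545 0.1208 0.0625] p5 [0.5405 0.1088 0.059 ] p75 z [0.0627 0.0629 0.0634]
   blob [(826, [71.5, 188.8], [58, 171, 28, 37])]
```

View pics/wb1c.png

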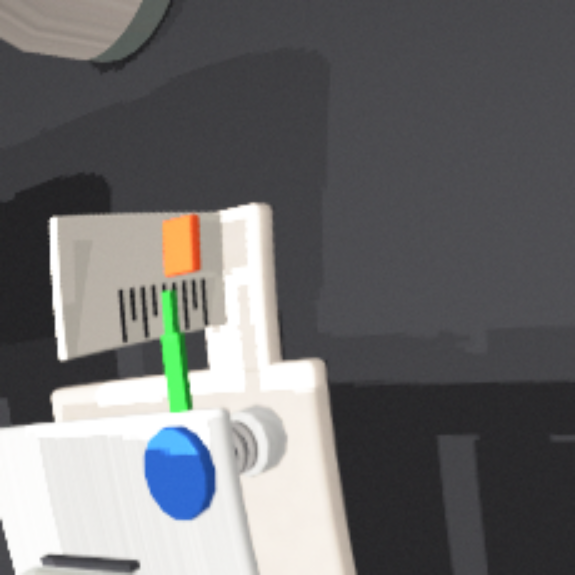

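Blue side: pointer top 55.2 and mark top 44.9, so the drop is about 11.3 mm (about 13.0 mm for yellow). The pads are at about (0.552, 0.1205) and (0.556, -0.080), with tops at z≈62.5. The bottle, upper left in the picture, is well clear. I now move above the blue pad and turn the camera to the +x side.

>>> {"fn": "arm_command", "kwargs": {"targets": [[0,0,-5,0.18,0],[0.5,-3,-7,0.36,0],[1.5,-8,-7,0.54,0],[2.5,-13,-7,0.72,0],[3.5,-17,-7,0.9,0]]}}

```text
time: 3.82
position: [0.568, 0.1175, 0.1126]
tool_rot: [0.943, 0.333, 0.001, 0.001]
ft_force: [0.4, 0.0, 0.4]
grip_width: 0.0006
```

>>> {"fn": "arm_command", "kwargs": {"targets": [[-0.5,-0.6,0,0.18,0],[-1.1,-1.2,0,0.36,0],[-1.1,-1.2,1,0.54,0],[-1.1,-1.2,2,0.655,0],[-1.1,-1.2,3,0.655,0]]}}

```text
time: 4.45
position: [0.5542, 0.1199, 0.0819]
tool_rot: [1.0, 0.016, 0.002, 0.0]
ft_force: [0.3, -0.4, 0.0]
grip_width: 0.0002
```

Run:
```python
from two import *
for i in range(4): robot.camera("wrist")
o=robot.get_obs();print(o["position"],o["tool_rot"],o["ft_force"])
look("wb2","b",(0,0,640,260))
```

```text
[0.55279448 0.12091823 0.08108011] [9.99856273e-01 1.69496225e-02 3.75724682e-04 4.42894137e-05] [-0.07020891 -0.10416673  0.83461302]
wb2 green 525 med [0.5516 0.1487 0.0553] p5 [ 0.5474 -0.1234  0.0539] p75 z [0.0554 0.0557 0.056 ]
   blob [(387, [272.8, 216.6], [248, 212, 46, 10]), (145, [555.6, 217.4], [546, 213, 23, 9])]
wb2 orange 414 med [0.5476 0.1866 0.0449] p5 [ 0.5401 -0.1534  0.0423] p75 z [0.0451 0.0453 0.0458]
   blob [(315, [234.0, 215.5], [224, 208, 21, 16]), (103, [568.6, 216.1], [562, 210, 13, 13])]
wb2 blue 1064 med [0.5507 0.1199 0.0627] p5 [ 0.5007 -0.3032  0.0517] p75 z [0.0629 0.0631 0.0635]
   blob [(982, [316.7, 220.2], [298, 203, 39, 33]), (85, [629.5, 255.2], [617, 250, 23, 10])]
```

View pics/wb2.png

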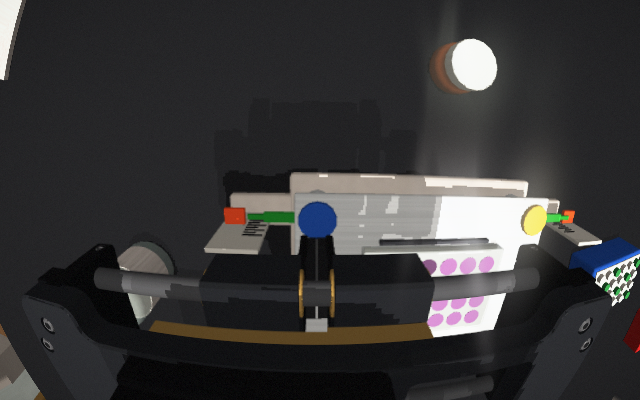

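In this view the blue pad is centred under the fingers at (317,220), the pointer is at (273,217) and the mark at (234,215). All are visible for feedback, so I descend gently.

>>> {"fn": "arm_command", "kwargs": {"targets": [[0,0,0.8,0,0],[0,0,1.5,0,0],[0,0,1.9,0,0],[0,0,2.2,0,0],[0,0,2.2,0,0]]}}

```text
time: 5.32
position: [0.552, 0.1217, 0.0584]
tool_rot: [1.0, 0.017, -0.0, 0.0]
ft_force: [-0.4, 0.5, -0.1]
grip_width: 0.0004
```

```bash
cat > lev.py <<'E'
from two import *
# pointer tip height and mark top height, side b or y
def lev(name,side):
    sg=1 if side=="b" else -1
    o=robot.get_obs();p,d,K,E=shot("wrist",name)
    roi=(180,150,317,262) if side=="b" else (320,150,460,262)
    G=cloud(p,d,K,E,"green",roi)[:,2:];O=cloud(p,d,K,E,"orange",roi)[:,2:]
    G=G[(G[:,2]>.02)&(G[:,2]<.07)];O=O[(O[:,2]>.02)&(O[:,2]<.06)]
    b=np.sort(sg*G[:,1]);ytip=np.percentile(b,99)
    T=G[sg*G[:,1]>ytip-.012]
    tz=np.percentile(T[:,2],60);mz=np.percentile(O[:,2],60)
    # line fit along y -> z at tip
    k=np.polyfit(sg*G[:,1],G[:,2],1);r=G[:,2]-np.polyval(k,sg*G[:,1]);k=np.polyfit((sg*G[:,1])[abs(r)<.002],G[:,2][abs(r)<.002],1)
    print(name,"tcp",o["position"].round(4),"F",o["ft_force"].round(1),"n",len(G),len(O),"tip y %.4f"%ytip,"tip z %.4f fit %.4f"%(tz,np.polyval(k,ytip)),"mark z %.4f"%mz,"gap(level=0) %.4f / fit %.4f"%(tz-.0015-(mz-.0025),np.polyval(k,ytip)-.0015-(mz-.0025)), "t",o["time"])
E
python3 - <<'E'
from lev import *
lev("b3","b");lev("b4","b")
E
```

```text
b3 tcp [0.552  0.1217 0.0584] F [-0.4  0.5 -0.1] n 475 410 tip y 0.1745 tip z 0.0555 fit 0.0553 mark z 0.0453 gap(level=0) 0.0112 / fit 0.0110 t 5.325
b4 tcp [0.5522 0.1217 0.0587] F [-0.9 -1.   0.4] n 475 408 tip y 0.1746 tip z 0.0555 fit 0.0553 mark z 0.0452 gap(level=0) 0.0113 / fit 0.0111 t 5.375
```

>>> {"fn": "arm_command", "kwargs": {"targets": [[0,0,0.1,0,0],[0,0,0.2,0,0],[0,0,0.2,0,0]]}}

```text
time: 5.8
position: [0.5522, 0.1216, 0.0567]
tool_rot: [1.0, 0.017, -0.0, -0.0]
ft_force: [-0.2, -0.6, 0.0]
grip_width: 0.0007
```

Run:
```python
from lev import *
robot.camera("top");lev("b5","b");lev("b6","b")
```

```text
b5 tcp [0.5522 0.1216 0.0568] F [ 0.3 -0.4 -0.4] n 474 404 tip y 0.1746 tip z 0.0552 fit 0.0551 mark z 0.0452 gap(level=0) 0.0110 / fit 0.0109 t 5.85
b6 tcp [0.5522 0.1216 0.0567] F [-0.4 -0.6 -1.5] n 472 405 tip y 0.1744 tip z 0.0554 fit 0.0551 mark z 0.0453 gap(level=0) 0.0110 / fit 0.0108 t 5.9
```

View pics/b6.png

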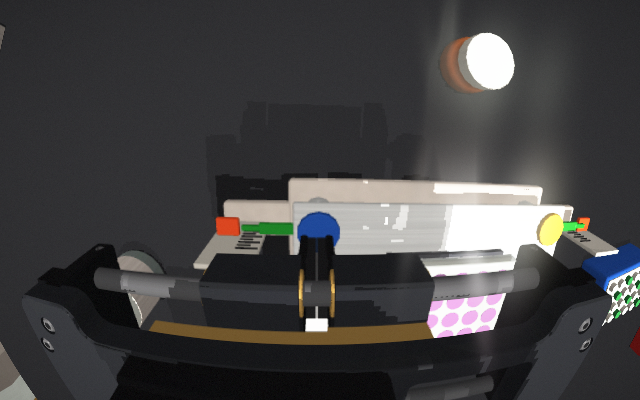

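Run:
```python
from lev import *
p,d,K,E=load("b6")
print("tcp px",proj([.5522,.1216,.0567],K,E,True),"pad px",proj([.551,.1205,.0625],K,E,True))
for v in range(208,262,3):
    s=[]
    for u in (306,310,316,322,326):
        o,r=ray((u,v),K,E,True);P=o+r*d[v,u]/-(E[2,:3]@r);s.append(tuple((P*1000).round(1).tolist()))
    print(v,s)
cv2.imwrite("pics/b6c.png",cv2.resize(p[190:290,220:420,::-1],None,fx=4,fy=4,interpolation=cv2.INTER_CUBIC))
```

```text
tcp px [316.69028915 228.38885846] pad px [318.24774676 233.37366135]
208 [(566.6, 129.4, 55.7), (567.0, 126.7, 56.6), (567.4, 122.6, 57.2), (567.7, 118.6, 57.8), (567.3, 115.8, 56.4)]
211 [(564.6, 129.3, 56.3), (564.5, 126.6, 55.5), (565.1, 122.5, 56.9), (565.1, 118.4, 56.4), (565.8, 115.8, 58.1)]
214 [(563.0, 129.3, 57.7), (564.3, 126.5, 61.0), (564.9, 122.5, 62.2), (565.3, 118.5, 62.9), (564.4, 115.8, 60.4)]
217 [(562.8, 129.1, 63.0), (562.6, 126.4, 62.2), (562.7, 122.4, 62.1), (563.0, 118.4, 62.4), (563.2, 115.8, 62.8)]
220 [(560.5, 129.0, 62.5), (560.3, 126.4, 61.9), (560.7, 122.4, 62.5), (560.8, 118.4, 62.5), (560.7, 115.6, 61.9)]
223 [(558.2, 129.0, 62.2), (558.5, 126.3, 62.8), (558.9, 122.3, 63.3), (558.6, 118.3, 62.2), (559.2, 115.6, 63.4)]
226 [(556.5, 128.9, 63.5), (556.3, 126.2, 62.8), (556.6, 122.2, 63.0), (556.7, 118.2, 62.9), (556.6, 115.5, 62.6)]
229 [(554.1, 128.9, 62.8), (554.3, 126.2, 63.1), (554.5, 122.1, 63.2), (554.4, 118.1, 62.6), (555.0, 115.4, 63.9)]
232 [(552.1, 128.8, 63.5), (551.5, 126.1, 61.9), (552.1, 122.1, 62.7), (552.0, 118.0, 62.4), (552.2, 115.3, 62
[... 371 characters left out ...]
 106.3), (562.1, 125.6, 102.4), (562.0, 122.3, 102.0), (562.5, 119.1, 102.8), (563.0, 116.9, 103.7)]
247 [(563.8, 127.6, 109.7), (561.7, 125.5, 105.4), (561.6, 122.3, 104.9), (561.6, 119.1, 104.7), (562.2, 117.0, 105.9)]
250 [(563.5, 127.5, 112.6), (562.0, 125.5, 109.6), (562.0, 122.3, 109.4), (562.4, 119.2, 110.0), (562.3, 117.1, 109.6)]
253 [(563.3, 127.4, 115.7), (561.8, 125.4, 112.6), (562.2, 122.3, 113.2), (561.9, 119.2, 112.5), (561.8, 117.1, 112.2)]
256 [(562.2, 127.4, 116.8), (562.1, 125.3, 116.6), (562.1, 122.3, 116.3), (562.4, 119.3, 116.7), (562.1, 117.2, 116.0)]
259 [(561.2, 127.3, 118.2), (562.0, 125.3, 119.6), (560.8, 122.3, 117.1), (561.9, 119.3, 119.0), (562.0, 117.3, 119.1)]
```

View pics/b6c.png

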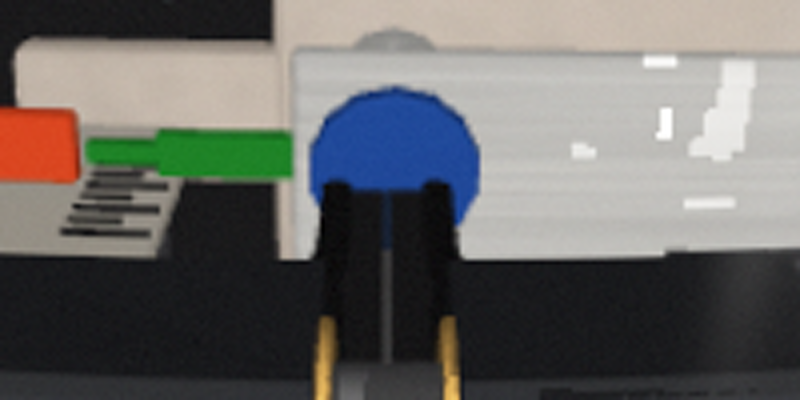

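No contact is felt, yet the TCP reads 0.0567. In the crop the finger ends appear well above the pad, at row 238 with a depth height of about 94 mm. That disagrees with the reported TCP, so I check with the side and top cameras.

Run:
```python
from lev import *
for n in ("side","top"):
    p,d,K,E=shot(n,n+"1")
    o=robot.get_obs()
    uv=proj(o["position"],K,E);print(n,uv,"pad",proj([.551,.1205,.0625],K,E))
    x,y=int(uv[0]),int(uv[1]);c=p[max(y-75,0):y+75,max(x-100,0):x+100,::-1].copy()
    cv2.imwrite(f"pics/{n}1c.png",cv2.resize(c,None,fx=4,fy=4,interpolation=cv2.INTER_CUBIC))
```

```text
side [316.98226054 215.48500717] pad [317.60409388 213.752294  ]
top [291.3593023  221.26310252] pad [291.69955936 221.34945546]
```

View pics/side1c.png

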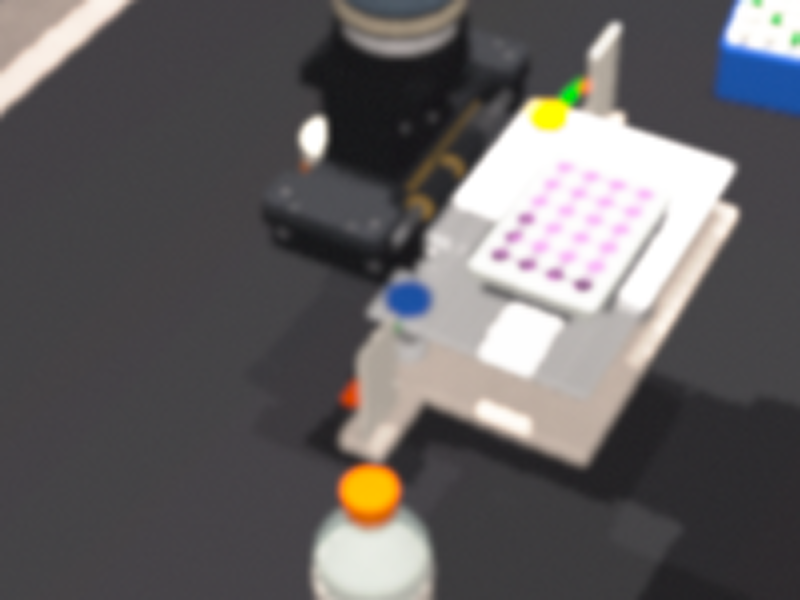

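View pics/top1c.png

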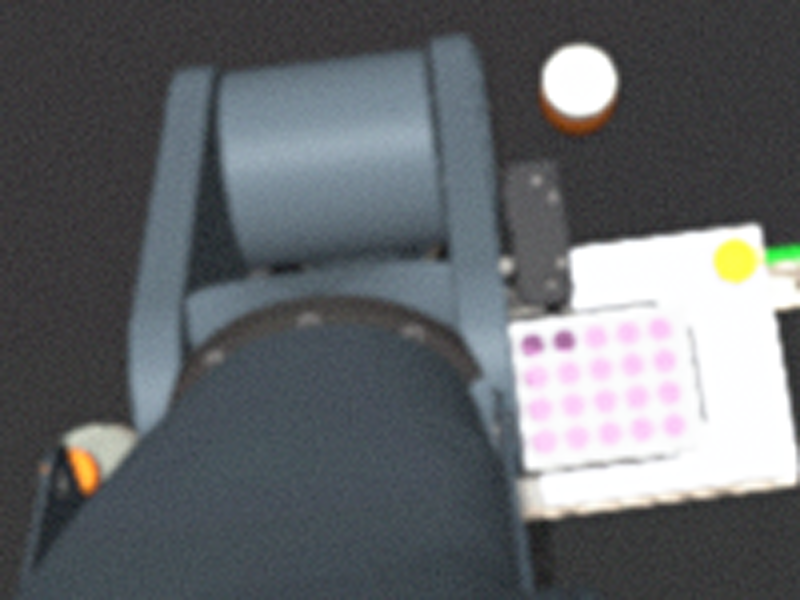

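Run:
```python
from lev import *
from scipy.spatial.transform import Rotation as R
def geo(name,pos,q,rows,cols):
    p,d,K,E=load(name);T=R.from_quat(q).as_matrix()
    print(name)
    for v in rows:
        s=[]
        for u in cols:
            if d[v,u]==0: s.append(None);continue
            o,r=ray((u,v),K,E,True);P=o+r*d[v,u]/-(E[2,:3]@r);s.append(tuple((T.T@(P-pos)*1000).round(0).astype(int).tolist()))
        print(v,s)
geo("b6",np.array([.5522,.1216,.0567]),[1,.017,0,0],range(232,400,12),(60,120,180,220,260,290,316,340,372,412,450,520,580))
geo("wrist0",np.array([.27377,-.56094,.18578]),[.974368,.224958,-.0000667,-.001077],range(200,360,10),(200,215,225,235,240,316,395,405,415,425,440))
```

```text
b6
232 [(-38, -307, 57), (-33, -207, 57), (-30, -132, 56), (-9, -74, 11), (-4, -40, 2), (-4, -19, 2), (0, 0, -6), (-3, 16, 1), (-3, 39, 0), (-4, 69, 1), (-4, 99, -1), (-7, 168, 0), (-16, 264, 11)]
244 [(-54, -313, 56), (-47, -210, 56), (-42, -134, 56), (-11, -70, -4), (-13, -41, 0), (-34, -23, 45), (10, 0, -45), (-12, 17, 1), (-12, 40, -1), (-13, 70, 0), (-14, 101, -1), (-18, 171, 0), (-18, 242, -11)]
256 [(-71, -320, 56), (-53, -202, 42), (-56, -136, 56), (38, -31, -113), (38, -18, -112), (38, -8, -112), (10, 0, -60), (38, 7, -112), (38, 17, -113), (38, 30, -114), (-23, 101, -4), (33, 78, -110), (-73, 338, 58)]
268 [(-89, -329, 55), (-50, -183, 14), (-69, -139, 55), (38, -29, -121), (38, -17, -120), (38, -8, -120), (3, 0, -60), (38, 7, -120), (38, 16, -120), (38, 28, -122), (-27, 98, -14), (28, 79, -111), (38, 91, -132)]
280 [(38, -81, -138), (32, -66, -124), (33, -43, -121), (39, -27, -129), (38, -16, -127), (38, -7, -127), (9, 0, -81), (37, 6, -126), (38, 15, -127), (38, 26, -128), (33, 42, -121), (31, 70, -123), (38, 84, -138)]
292 [(37, -76, -143), (17, -79, -111), (30, -43, -12
[... 4207 characters left out ...]
-131, 185), (-241, -123, 185), (-236, 0, 185), (-241, 127, 185), (-244, 145, 186), (-513, 295, 499), (-5, 48, -96), (6, 49, -109)]
330 [(-2, -48, -106), (-269, -171, 186), (-266, -153, 185), (-264, -134, 184), (-265, -127, 187), (-258, 0, 186), (24, 22, -133), (25, 25, -134), (24, 28, -134), (24, 31, -134), (24, 36, -134)]
340 [(26, -31, -141), (26, -27, -140), (-292, -157, 186), (-288, -138, 185), (-287, -129, 185), (24, 0, -136), (24, 22, -137), (24, 24, -138), (26, 26, -139), (26, 29, -140), (26, 33, -141)]
350 [(25, -31, -143), (26, -26, -143), (26, -24, -143), (26, -21, -143), (26, -19, -143), (25, 0, -141), (26, 20, -143), (26, 23, -143), (25, 26, -143), (26, 28, -144), (26, 32, -145)]
```

The wrist depth, the side view and the zero force all agree. The gripper's real finger ends sit about 38 mm behind the reported TCP, and the body is at −111 mm instead of −70 mm. So I'll ignore the nominal TCP height and close in on the pad by contact force and pointer vision. The fingers are about 32 mm above the pad now.

>>> {"fn": "arm_command", "kwargs": {"targets": [[0,0,0.6,0,0],[0,0,1.3,0,0],[0,0,2.0,0,0],[0,0,2.5,0,0],[0,0,2.7,0,0]]}}

```text
time: 6.68
position: [0.5519, 0.1216, 0.0292]
tool_rot: [1.0, 0.017, -0.0, -0.0]
ft_force: [-0.1, -0.1, 1.2]
grip_width: 0.0004
```

Run:
```python
from lev import *
robot.camera("wrist");robot.camera("wrist");lev("b7","b");lev("b8","b")
```

```text
b7 tcp [0.5521 0.1216 0.0294] F [-0.9 -0.6 -0.5] n 658 497 tip y 0.1746 tip z 0.0553 fit 0.0551 mark z 0.0452 gap(level=0) 0.0111 / fit 0.0110 t 6.775
b8 tcp [0.5522 0.1216 0.0297] F [-0.3 -0.8  0.4] n 643 498 tip y 0.1746 tip z 0.0555 fit 0.0552 mark z 0.0451 gap(level=0) 0.0114 / fit 0.0110 t 6.825
```

View pics/b8.png

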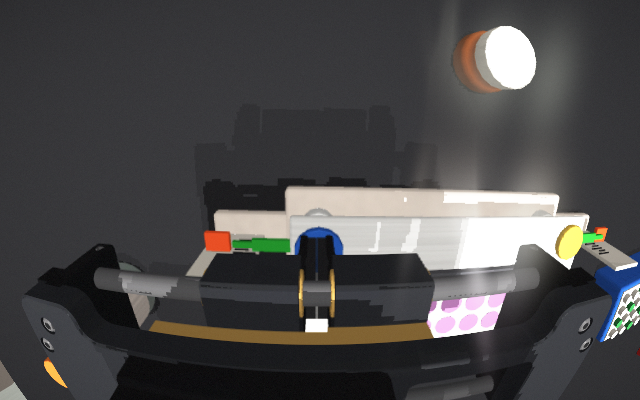

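The fingers are centred over the pad at (318,240). I continue in small steps.

>>> {"fn": "arm_command", "kwargs": {"targets": [[0,0,0.2,0,0],[0,0,0.4,0,0],[0,0,0.5,0,0]]}}

```text
time: 7.25
position: [0.5524, 0.1216, 0.0248]
tool_rot: [1.0, 0.017, 0.0, -0.0]
ft_force: [-0.4, -0.9, 1.8]
grip_width: 0.0006
```

Run:
```python
from lev import *
robot.camera("wrist");lev("b9","b");lev("b10","b")
```

```text
b9 tcp [0.5524 0.1216 0.0248] F [-0.7 -0.3  2.2] n 624 488 tip y 0.1749 tip z 0.0552 fit 0.0550 mark z 0.0452 gap(level=0) 0.0110 / fit 0.0108 t 7.3
b10 tcp [0.5524 0.1216 0.0249] F [-0.6 -0.8  2. ] n 635 492 tip y 0.1753 tip z 0.0550 fit 0.0548 mark z 0.0452 gap(level=0) 0.0108 / fit 0.0106 t 7.35
```

Contact, at about 2 N, with the TCP reading 0.0249. I press 5 mm and look.

>>> {"fn": "arm_command", "kwargs": {"targets": [[0,0,0.2,0,0],[0,0,0.4,0,0],[0,0,0.5,0,0]]}}

```text
time: 7.78
position: [0.5526, 0.1217, 0.0199]
tool_rot: [1.0, 0.017, 0.0, -0.0]
ft_force: [0.8, 0.2, 3.6]
grip_width: 0.0006
```

Run:
```python
from lev import *
robot.camera("wrist");lev("b11","b");lev("b12","b")
```

```text
b11 tcp [0.5525 0.1217 0.0198] F [0.3 0.4 4.3] n 599 467 tip y 0.1744 tip z 0.0499 fit 0.0495 mark z 0.0452 gap(level=0) 0.0058 / fit 0.0054 t 7.825
b12 tcp [0.5526 0.1217 0.0198] F [0.2 0.8 4.4] n 598 469 tip y 0.1745 tip z 0.0500 fit 0.0496 mark z 0.0452 gap(level=0) 0.0058 / fit 0.0055 t 7.875
```

>>> {"fn": "arm_command", "kwargs": {"targets": [[0,0,0.2,0,0],[0,0,0.35,0,0],[0,0,0.41,0,0]]}}

```text
time: 8.3
position: [0.5526, 0.1217, 0.0157]
tool_rot: [1.0, 0.017, 0.0, -0.0]
ft_force: [0.6, 0.4, 5.2]
grip_width: 0.0007
```

Run:
```python
from lev import *
robot.camera("wrist");lev("b13","b");lev("b14","b")
p=load("b14")[0];cv2.imwrite("pics/b14c.png",cv2.resize(p[200:300,180:380,::-1],None,fx=4,fy=4,interpolation=cv2.INTER_CUBIC))
```

```text
b13 tcp [0.5526 0.1217 0.0157] F [ 0.1 -0.1  4.7] n 602 450 tip y 0.1749 tip z 0.0454 fit 0.0449 mark z 0.0453 gap(level=0) 0.0011 / fit 0.0006 t 8.35
b14 tcp [0.5526 0.1217 0.0157] F [0.7 0.3 5.6] n 605 452 tip y 0.1751 tip z 0.0453 fit 0.0448 mark z 0.0452 gap(level=0) 0.0011 / fit 0.0006 t 8.4
```

View pics/b14c.png

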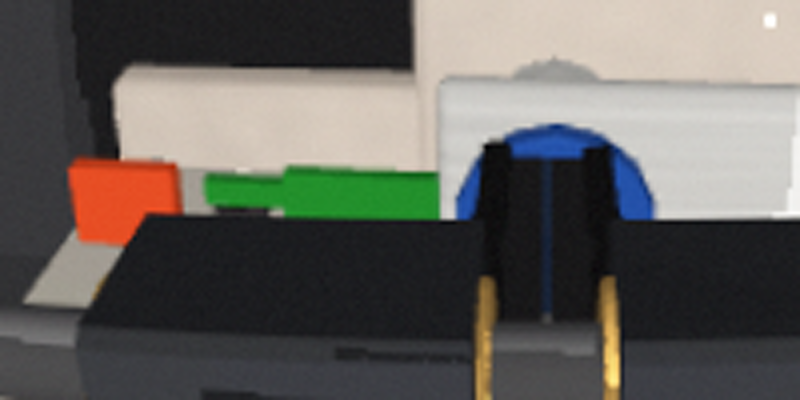

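The pointer, at about (238,247), reads 0.6–1.1 mm above the mark centre, which is inside the 3.5 mm tolerance. I trim 0.5 mm and hold for over a second.

>>> {"fn": "arm_command", "kwargs": {"targets": [[0,0,0.05,0,0],[0,0,0.05,0,0],[0,0,0.05,0,0],[0,0,0.05,0,0],[0,0,0.05,0,0]]}}

```text
time: 9.07
position: [0.5526, 0.1217, 0.0153]
tool_rot: [1.0, 0.017, 0.0, -0.0]
ft_force: [0.8, 1.8, 5.0]
grip_width: 0.0007
```

Run:
```python
from lev import *
lev("b15","b")
```

```text
b15 tcp [0.5526 0.1217 0.0153] F [0.8 1.8 5. ] n 602 454 tip y 0.1752 tip z 0.0450 fit 0.0445 mark z 0.0452 gap(level=0) 0.0008 / fit 0.0003 t 9.075
```

>>> {"fn": "arm_command", "kwargs": {"targets": [[0,0,0,0,0],[0,0,0,0,0],[0,0,0,0,0],[0,0,0,0,0],[0,0,0,0,0]]}}

```text
time: 9.75
position: [0.5526, 0.1217, 0.0153]
tool_rot: [1.0, 0.017, 0.0, -0.0]
ft_force: [-0.4, 0.5, 5.8]
grip_width: 0.0004
```

Run:
```python
from lev import *
lev("b16","b")
```

```text
b16 tcp [0.5526 0.1217 0.0153] F [-0.4  0.5  5.8] n 600 454 tip y 0.1753 tip z 0.0448 fit 0.0444 mark z 0.0452 gap(level=0) 0.0006 / fit 0.0002 t 9.75
```

Level was held for more than 1.4 s. I release gently.

>>> {"fn": "arm_command", "kwargs": {"targets": [[0,0,-0.2,0,0],[0,0,-0.5,0,0],[0,0,-0.8,0,0],[0,0,-1.2,0,0],[0,0,-2,0,0]]}}

```text
time: 10.42
position: [0.5508, 0.1214, 0.0347]
tool_rot: [1.0, 0.017, -0.002, 0.0]
ft_force: [-0.4, -0.5, 0.2]
grip_width: 0.0008
```

>>> {"fn": "arm_command", "kwargs": {"targets": [[0,0,-1,0,0],[0,0,-2.5,0,0],[0,0,-2.5,0,0],[0,0,-2.5,0,0]]}}

```text
time: 10.92
position: [0.5522, 0.1216, 0.0604]
tool_rot: [1.0, 0.017, 0.0, 0.0]
ft_force: [-0.5, 0.9, -0.1]
grip_width: 0.0002
```

Run:
```python
from lev import *
lev("b17","b");o=robot.get_obs();print(o["position"],o["tool_rot"])
```

```text
b17 tcp [0.5522 0.1216 0.0604] F [-0.5  0.9 -0.1] n 473 381 tip y 0.1748 tip z 0.0553 fit 0.0551 mark z 0.0452 gap(level=0) 0.0111 / fit 0.0109 t 10.925
[0.55187649 0.1215803  0.06004568] [ 9.99857487e-01  1.68798261e-02 -2.77467846e-04  8.97138961e-06]
```

View pics/b17.png

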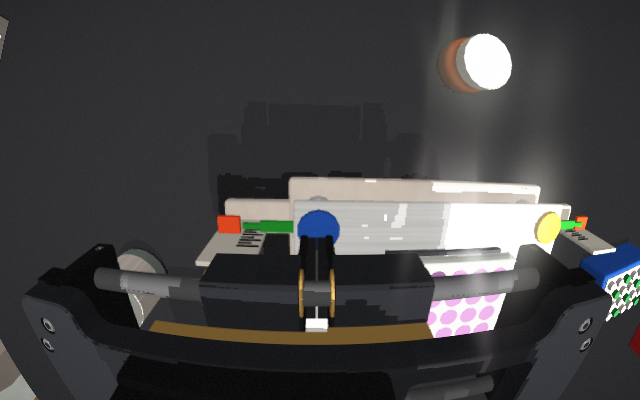

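The blue corner is back at rest, with the gap at 11.0 mm again and zero force. Now I move over to the yellow pad.

>>> {"fn": "arm_command", "kwargs": {"targets": [[0,5,-1,0,0],[-0.1,10,-1,0,0],[-0.2,15,-1,0,0],[-0.2,20.2,-1,0,0],[-0.2,20.2,0,0,0]]}}

```text
time: 11.6
position: [0.5585, -0.0845, 0.0603]
tool_rot: [1.0, 0.014, 0.001, 0.001]
ft_force: [0.1, 0.8, -0.3]
grip_width: 0.0002
```

Run:
```python
from lev import *
for i in range(4): robot.camera("wrist")
lev("y1","y");lev("y2","y");print(robot.get_obs()["position"])
p,d,K,E=load("y2");P=cloud(p,d,K,E,"yellow",(280,190,360,260));print(np.median(P[:,2:],0),P[:,2:].min(0),P[:,2:].max(0))
```

```text
y1 tcp [ 0.556  -0.079   0.0594] F [ 0.  -0.3  1. ] n 462 361 tip y 0.1334 tip z 0.0551 fit 0.0549 mark z 0.0432 gap(level=0) 0.0129 / fit 0.0127 t 11.8
y2 tcp [ 0.5564 -0.0788  0.0597] F [-0.1  0.3 -0.6] n 447 352 tip y 0.1335 tip z 0.0550 fit 0.0547 mark z 0.0432 gap(level=0) 0.0129 / fit 0.0126 t 11.85
[ 0.55673714 -0.07885123  0.06004253]Traceback (most recent call last):
  File "<stdin>", line 4, in <module>
IndexError: too many indices for array: array is 1-dimensional, but 2 were indexed
```

View pics/y2.png

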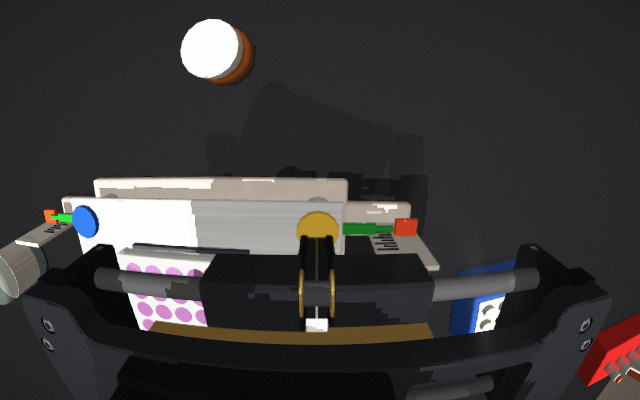

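The yellow pad is centred under the fingers at (318,230), with a gap of 12.8 mm. Descending.

>>> {"fn": "arm_command", "kwargs": {"targets": [[0,0,0.6,0,0],[0,0,1.3,0,0],[0,0,2.0,0,0],[0,0,2.7,0,0],[0,0,3.1,0,0]]}}

```text
time: 12.52
position: [0.5567, -0.0803, 0.0284]
tool_rot: [1.0, 0.017, -0.0, -0.0]
ft_force: [-0.3, -0.8, 0.6]
grip_width: 0.0006
```

>>> {"fn": "arm_command", "kwargs": {"targets": [[0,0,0.2,0,0],[0,0,0.5,0,0],[0,0,0.8,0,0],[0,0,0.9,0,0]]}}

```text
time: 13.02
position: [0.5574, -0.0805, 0.0205]
tool_rot: [1.0, 0.017, 0.0, 0.0]
ft_force: [-0.8, -0.7, 4.5]
grip_width: 0.0001
```

Run:
```python
from lev import *
robot.camera("wrist");lev("y3","y");lev("y4","y")
```

```text
y3 tcp [ 0.5574 -0.0805  0.0204] F [-0.4 -0.2  3.4] n 458 372 tip y 0.1337 tip z 0.0505 fit 0.0501 mark z 0.0432 gap(level=0) 0.0083 / fit 0.0080 t 13.075
y4 tcp [ 0.5574 -0.0805  0.0204] F [-0.1  0.2  3.6] n 458 375 tip y 0.1338 tip z 0.0505 fit 0.0502 mark z 0.0432 gap(level=0) 0.0083 / fit 0.0080 t 13.125
```

Gap is 8.1 mm, so about 7 mm more of finger travel. I press 5.5 mm first.

>>> {"fn": "arm_command", "kwargs": {"targets": [[0,0,0.2,0,0],[0,0,0.4,0,0],[0,0,0.55,0,0]]}}

```text
time: 13.55
position: [0.5574, -0.0805, 0.0149]
tool_rot: [1.0, 0.017, 0.0, 0.0]
ft_force: [-0.6, 0.2, 5.6]
grip_width: 0.0005
```

Run:
```python
from lev import *
robot.camera("wrist");lev("y5","y");lev("y6","y")
```

```text
y5 tcp [ 0.5574 -0.0805  0.0147] F [-0.2  0.4  5.9] n 449 332 tip y 0.1335 tip z 0.0441 fit 0.0436 mark z 0.0431 gap(level=0) 0.0020 / fit 0.0015 t 13.6
y6 tcp [ 0.5574 -0.0805  0.0148] F [-0.2 -0.6  5. ] n 449 330 tip y 0.1333 tip z 0.0443 fit 0.0438 mark z 0.0431 gap(level=0) 0.0022 / fit 0.0016 t 13.65
```

>>> {"fn": "arm_command", "kwargs": {"targets": [[0,0,0.1,0,0],[0,0,0.15,0,0],[0,0,0.15,0,0],[0,0,0.15,0,0],[0,0,0.15,0,0]]}}

```text
time: 14.32
position: [0.5574, -0.0805, 0.0134]
tool_rot: [1.0, 0.017, 0.0, 0.0]
ft_force: [-0.5, 0.2, 6.5]
grip_width: 0.0002
```

Run:
```python
from lev import *
lev("y7","y")
p=load("y7")[0];cv2.imwrite("pics/y7c.png",cv2.resize(p[200:300,260:460,::-1],None,fx=4,fy=4,interpolation=cv2.INTER_CUBIC))
```

```text
y7 tcp [ 0.5574 -0.0805  0.0134] F [-0.5  0.2  6.5] n 441 305 tip y 0.1333 tip z 0.0427 fit 0.0422 mark z 0.0431 gap(level=0) 0.0006 / fit 0.0001 t 14.325
```

View pics/y7c.png

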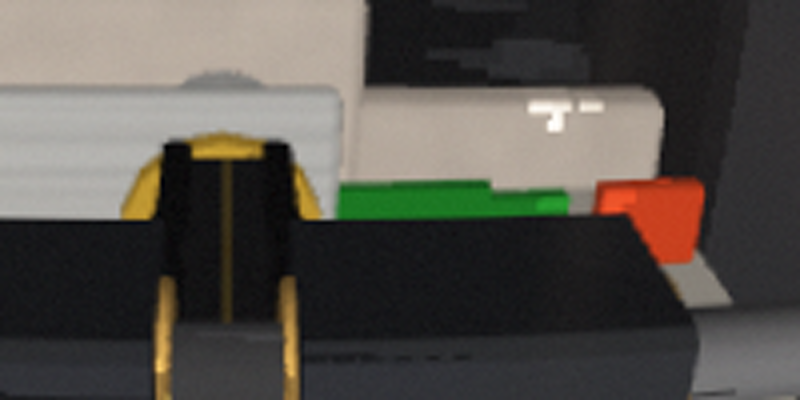

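>>> {"fn": "arm_command", "kwargs": {"targets": [[0,0,0,0,0],[0,0,0,0,0],[0,0,0,0,0],[0,0,0,0,0],[0,0,0,0,0]]}}

```text
time: 15.0
position: [0.5574, -0.0805, 0.0134]
tool_rot: [1.0, 0.017, 0.0, 0.0]
ft_force: [-0.5, -0.4, 5.8]
grip_width: 0.0004
```

Run:
```python
from lev import *
lev("y8","y")
```

```text
y8 tcp [ 0.5574 -0.0805  0.0134] F [-0.5 -0.4  5.8] n 443 305 tip y 0.1333 tip z 0.0428 fit 0.0423 mark z 0.0430 gap(level=0) 0.0008 / fit 0.0003 t 15.0
```

The yellow pointer (green, at about (393,250)) is level with the mark to within 1 mm, held for over 1 s. Releasing.

>>> {"fn": "arm_command", "kwargs": {"targets": [[0,0,-0.2,0,0],[0,0,-0.5,0,0],[0,0,-0.8,0,0],[0,0,-1.2,0,0],[0,0,-2,0,0]]}}

```text
time: 15.68
position: [0.556, -0.0799, 0.0328]
tool_rot: [1.0, 0.017, -0.001, -0.001]
ft_force: [-0.1, 0.7, 0.8]
grip_width: 0.0005
```

>>> {"fn": "arm_command", "kwargs": {"targets": [[0,0,-2,0,0],[0,0,-5,0,0],[0,0,-8,0,0],[0,0,-8,0,0],[0,0,-8,0,0]]}}

```text
time: 16.3
position: [0.556, -0.0799, 0.1125]
tool_rot: [1.0, 0.017, -0.001, -0.0]
ft_force: [-0.2, 0.0, -0.4]
grip_width: 0.0006
```

Run:
```python
from lev import *
for i in range(3): robot.camera("wrist")
lev("y9","y")
o=robot.get_obs();print(o["position"],o["ft_force"],o["time"])
for n in("side","top"): shot(n,n+"2")
p=load("side2")[0];q=load("side0")[0]
cv2.imwrite("pics/side_cmp.png",cv2.resize(np.hstack([q[130:320,260:450],p[130:320,260:450]])[:,:,::-1],None,fx=2,fy=2))
p,d,K,E=load("y9")
P=cloud(p,d,K,E,"green",(0,150,310,262))[:,2:]; P=P[(P[:,2]>.04)&(P[:,2]<.07)];print("blue pointer z",np.median(P,0))
```

```text
y9 tcp [ 0.5559 -0.0799  0.1119] F [0.4 1.4 1. ] n 310 245 tip y 0.1331 tip z 0.0552 fit 0.0549 mark z 0.0432 gap(level=0) 0.0130 / fit 0.0127 t 16.45
[ 0.55606921 -0.08000345  0.1119117 ] [0.49705532 0.52186971 0.05044737] 16.5
blue pointer z [0.55047638 0.15478435 0.05543198]
```

View pics/side_cmp.png

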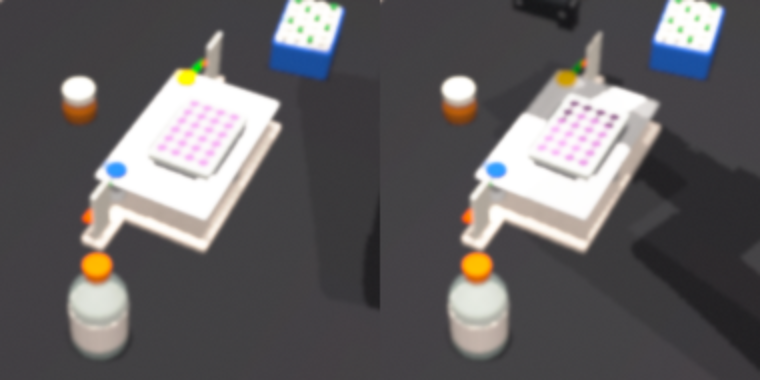

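View pics/y9.png

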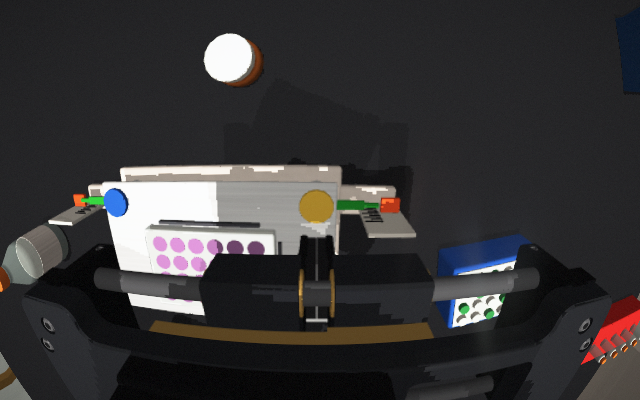

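Both corners are back at rest and every item looks the same before and after. The gripper hangs free, so I hand in.

```bash
python3 -c "
from rig import robot
print(robot.hand_in())"
```

```text
the job is handed in; nothing more can be done
None
```

I pressed the blue corner and then the yellow corner down to its mark, held each for more than a second, and let each spring back up. The job was handed in at about 16.6 s of the 51 s allowed.

- **Blue:** the wrist depth camera put the pointer 0.2–1.1 mm above its mark during the hold of about 1.4 s, at 5–6 N. After release the gap was back to its starting 11 mm.
- **Yellow:** the pointer was 0.1–0.8 mm above its mark during the hold of about 1.1 s, at about 6 N. After release the gap was back to 12.8 mm.
- **Last checks:** both pointers were at rest height and the orange marks read the same heights as before. In the before and after side views the culture plate, bottle, jar and rack looked to be in the same places; I judged those by eye. The fingers were well clear of everything, with no contact force beyond sensor noise.

Two measurements disagreed:

- **Finger length:** the real finger ends were about 38 mm higher than the reported tool point. I therefore ignored that height and worked from contact force and what the camera showed of the pointer.
- **Two-view check on yellow:** the height difference between pointer and mark came out near 14.5 mm, against about 13 mm from depth. The colour patches compared included side faces, so I used the depth figure.

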